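Switch on the dental bench in order

TASK

Switch on the dental bench in its start-up order: press down the key on the dust extractor's box first, then the one on the handpiece control box, and last the one on the wax pot, each with a light fingertip press from above until the key is fully down (it stays down by itself). Leave the model vibrator off, and do not pick up, tip or push aside any of the units or the other things on the bench.

Things in the scene. Friction and masses are not known exactly. Their poses are not given: they have to be found in the camera images.
- extractor: dust-extractor control box: grey painted box 130 (x) x 105 (y) x 70 mm high with a short upright black hose stub (42 mm wide, 34 mm tall) on the rear of its top and dark slots on its front. It stands loose on the bench, about 0.6 to 1.1 kg. Origin: centre of its underside, on the bench; its own -x is its front, z up.
- extractor_key_top (a point): centre of the top face of that unit's key, on the unit's centre line 35 mm in front of its origin: an upright round grey cap 28 mm across standing 20 mm above the 70 mm high housing (a black collar 38 mm across, 3 mm tall surrounds it). The point moves down with the key.
- extractor_key (a joint): how far that key is pressed down, m: 0 up (off), 0.010 at its bottom stop. It slides against a steady 3 N or so, does not spring back and stays where it is left. Once it is at the stop the cap yields a further 6 mm at most on a rubber cushion, from 4 N to 13 N, and comes back when released, so a stop at 6 to 8 N means fully down. It counts as on from 0.006; a press of over 20 N is not light.
- handpiece: handpiece control box: white plastic box 130 (x) x 110 (y) x 60 mm high with a black dial (44 mm wide, 18 mm tall) and a small blank dark display side by side on the rear of its top. It stands loose on the bench, about 0.6 to 1.1 kg. Origin: centre of its underside, on the bench; its own -x is its front, z up.
- handpiece_key_top (a point): centre of the top face of that unit's key, on the unit's centre line 35 mm in front of its origin: an upright round grey cap 28 mm across standing 20 mm above the 60 mm high housing (a black collar 38 mm across, 3 mm tall surrounds it). The point moves down with the key.
- handpiece_key (a joint): how far that key is pressed down, m: 0 up (off), 0.010 at its bottom stop. It slides against a steady 3 N or so, does not spring back and stays where it is left. Once it is at the stop the cap yields a further 6 mm at most on a rubber cushion, from 4 N to 13 N, and comes back when released, so a stop at 6 to 8 N means fully down. It counts as on from 0.006; a press of over 20 N is not light.
- waxpot: wax pot: round white pot 106 mm across and 65 mm high with a steel band and a small black lid knob (top at 78 mm), and a box nose, 56 mm wide and 54 mm high, at its front. It stands loose on the bench, about 0.6 to 1.1 kg. Origin: centre of its underside, on the bench; its own -x is its front, z up.
- waxpot_key_top (a point): centre of the top face of that unit's key, on the unit's centre line 50 mm in front of its origin: an upright round grey cap 28 mm across standing 20 mm above the 54 mm high housing (a black collar 38 mm across, 3 mm tall surrounds it). The point moves down with the key.
- waxpot_key (a joint): how far that key is pressed down, m: 0 up (off), 0.010 at its bottom stop. It slides against a steady 3 N or so, does not spring back and stays where it is left. Once it is at the stop the cap yields a further 6 mm at most on a rubber cushion, from 4 N to 13 N, and comes back when released, so a stop at 6 to 8 N means fully down. It counts as on from 0.006; a press of over 20 N is not light.
- vibrator: model vibrator: grey painted box 130 (x) x 105 (y) x 55 mm high that carries a black ribbed rubber platform (top at 79 mm) on four steel pillars over the rear of its top; must stay off. It stands loose on the bench, about 0.6 to 1.1 kg. Origin: centre of its underside, on the bench; its own -x is its front, z up.
- vibrator_key_top (a point): centre of the top face of that unit's key, on the unit's centre line 40 mm in front of its origin: an upright round grey cap 28 mm across standing 20 mm above the 55 mm high housing (a black collar 38 mm across, 3 mm tall surrounds it). The point moves down with the key.
- vibrator_key (a joint): how far that key is pressed down, m: 0 up (off), 0.010 at its bottom stop. It slides against a steady 3 N or so, does not spring back and stays where it is left. Once it is at the stop the cap yields a further 6 mm at most on a rubber cushion, from 4 N to 13 N, and comes back when released, so a stop at 6 to 8 N means fully down. It counts as on from 0.006; a press of over 20 N is not light.
- cast: bystander: plaster dental cast, base 56 x 62 x 22 mm, about 32 mm high with the teeth. Origin under its middle, at the bench.
- burblock: bystander: hexagonal aluminium bur block, 70 mm across, 36 mm high. Origin under its middle, at the bench.
- brush: bystander: brush about 150 mm long, lying on the bench. Origin at bench height, within its length; it lies along its own x.
- cup: bystander: clear plastic cup, 64 mm across, 75 mm high. Origin under its middle, at the bench.
- bottle: bystander: green bottle, 64 mm across, 170 mm high. Origin under its middle, at the bench.
- articulator: bystander: white articulator (jaw frame) holding two plaster casts, 110 x 75 mm, 128 mm high. Origin under its middle, at the bench.
There are look-alikes about, which are no part of the job. Leave any red or turquoise look-alike of the vibrator alone.

How it is judged (in metres and radians):
On the way, in this order (a step that is already met when the one before it is completed fails the run):
1. the extractor's key is down (value of joint extractor_key above 0.006 m), for 0.1 s.
2. the handpiece control's key is down (value of joint handpiece_key above 0.006 m), for 0.1 s.
3. the wax pot's key is down (value of joint waxpot_key above 0.006 m), for 0.1 s.
At the end, for the whole second after the job is handed in: The keys of the extractor, handpiece control and wax pot are each at least 6 mm down, the vibrator's key is less than 2 mm down, and every unit and bystander stands within 25 mm of where it started, the units upright and at rest (value of joint each of extractor_key, handpiece_key, waxpot_key above 0.006 m and value of joint vibrator_key below 0.002 m and distance of each of extractor, handpiece, waxpot, vibrator, cast, burblock, brush, cup, bottle, articulator from where it was at the start of the episode below 0.025 m and angle between each of extractor, handpiece, waxpot, vibrator's own z axis and vertical below 0.1 rad and linear speed of each of extractor, handpiece, waxpot, vibrator below 0.02 m/s); the robot touches nothing.
It fails at once if a later unit's key is pressed before the earlier unit is on ((value of joint handpiece_key above 0.002 m and value of joint extractor_key below 0.006 m) or (value of joint waxpot_key above 0.002 m and value of joint handpiece_key below 0.006 m)).
It fails at once if the vibrator's key is pressed (value of joint vibrator_key above 0.002 m).
It fails at once if a unit is pushed or hit with more than 20 N (contact force between any of the fingers, the arm and extractor above 20 N or contact force between any of the fingers, the arm and handpiece above 20 N or contact force between any of the fingers, the arm and waxpot above 20 N or contact force between any of the fingers, the arm and vibrator above 20 N).
It fails at once if a unit is lifted, tilted, or shifted by more than 25 mm (distance of any of extractor, handpiece, waxpot, vibrator from where it was at the start of the episode above 0.025 m or height (world z) of any of extractor, handpiece, waxpot, vibrator above 0.012 m or angle between any of extractor, handpiece, waxpot, vibrator's own z axis and vertical above 0.2 rad).
It fails at once if a bystander is lifted, knocked over, or shifted by more than 25 mm (distance of any of cast, burblock, brush, cup, bottle, articulator from where it was at the start of the episode above 0.025 m or angle between any of cup, bottle, articulator's own z axis and vertical above 0.3 rad).
It also fails if it takes over 48 s, if anything falls off the work surface, if the arm or the gripper's body presses on something with over 40 N, if the wrist force passes 120 N, or if a joint passes its speed limit or range.

ROBOT

A 7-joint arm with a two-finger parallel gripper is mounted at the origin on the work surface. World frame = base frame: x ahead of the robot, y to its left, z up, the work surface at z = 0. Lengths are in mm, angles in rad, forces in N, time in s.
With the tool pointing down it reaches from about 400 to 875 mm from the base axis. Payload 4.4 kg.
Tool frame: the origin (TCP) lies at the very end of the fingers, on their centre line; the grasp point (between the pads) lies behind it (ctrl.hold_point_z is the z of the grasp point in the tool frame, in mm); z points along the fingers, y is the direction in which the jaws open and shut (so a half turn about z gives the same grasp; the last joint's range is limited). The gripper opens to 85 mm and grips with 20 to 120 N. Pads are 22 mm wide; open, the fingers measure 114 mm over their backs; the gripper's body (76 mm by 85 mm) begins 54 mm behind the grasp point. The pads swing forward as they close: fully open they stand 13 mm farther back than shut.
Start: joints at [1.094, 0.628, 0.038, 1.517, -0.027, 0.996, -0.02], TCP at [259.601, -595.924, 231.313] pointing down, gripper open.
Joint ranges: [-3.06, 3.06], [-0.37, 2.12], [-1.25, 1.32], [0.18, 2.47], [-1.1, 4.24], [0.23, 1.98], [-2.94, 2.94]. Speed limits (rad/s): [2.57, 2.57, 3.14, 3.14, 3.14, 3.14, 3.14].

INTERFACE

Orientations are given as [roll, pitch, yaw] about the fixed x, y, z axes, in that order (R = Rz(yaw) Ry(pitch) Rx(roll)).
In Python, from cell import ctrl, vision gives the robot as it stands.
- The arm moves only by the shell command python3 -m crank 'ROWS' [OPENING]. ROWS is JSON, a list of rows, each an object of numbers: "x", "y", "z": the shift along the tool's x, y, z in cm; "spin": the turn about the tool's z in rad. A call has 1 to 5 rows; each row shifts and turns the commanded pose from where the row before left it, along the tool's axes as they then stand; what a row does not reach is not made up. A row lasts 1/10 s, in which the tool goes at most 50 mm and 8.59 degrees, less where a joint would pass 70% of its speed; a pose out of reach is approached as far as the arm can. A call is refused whole if a number of a shift passes 5 or a number of a turn 0.15, either way. A call with a gripper value outside its range is refused whole. OPENING is the opening in per cent of the stroke, from 0 (shut) to 100 (fully open), set as the call begins (- or left out, the last holds). The fingers move at their own pace and stop on an object; the grip force is fixed at half the most. Time passes only in rows, so rows that do not move let the fingers close. It gives the time, the measured TCP pose, the force and the opening at its end, in the units of the state.
- ctrl.read_state(): the state, without advancing time (a new reading comes with each control period).
- vision.get_image(name): name is "scene" or "top" or "wrist"; returns the picture (384x512x3 uint8, blue, green, red); there is no depth.
- vision.calibration(name): a dict with "vfov" (degrees; the focal length in pixels is half the picture's height over the tangent of half this angle, whatever the lens; pixels are square), "cx", "cy" (the principal point, pixels), "distortion" ([k1, k2, p1, p2, k3] as OpenCV has them; the pictures are not rectified), "eye" and "rotation" of the camera in the world. Camera axes: x right, y up, looking along -z (the intrinsics and any distortion apply to the point x, -y, -z); pixel columns grow to the right and rows downward; lengths in mm; the calibration is good to about 2 mm. A picture is of the moment at which its call begins: read the wrist's pose just before it. calibration takes no time and is no camera call; for the wrist camera it gives the pose at the moment of the call.
- ctrl.finish_job(): hands the job in, once; it reports no verdict.
Trained networks look in the newest picture that a camera, given by its name, has taken for a name from the list of things; names that differ only in an ending like _2 or _b are one class to them, and where a whole thing is asked for, a point or a joint stands for the part that bears it (a point fixed in the world has none). Each returns a list of dicts, best first, with "score" (0 to 1); they miss things now and then, are a little off and sometimes report something else, mostly with a low value. They report only what shows in the picture. A call takes as long as a camera call. They do not tell look-alikes from the thing itself.
- vision.boxes_of(name, camera): "extent" ([left, top, right, bottom] in pixels, round what is visible of it).
- vision.regions_of(name, camera): "mask" (384x512 bool, what is visible of it) and "extent" ([left, top, right, bottom] in pixels, round what is visible of it).
- vision.place_of(name, camera): "point" ([column, row] in pixels: a listed point, or the origin of a listed thing).
The state is a dict: "clock": time; "qpos": joint angles; "qd": joint speeds; "tau": joint torques, N m; "eef_pos": TCP position; "tool_rot": TCP orientation; "force": force on the tool from outside, world axes, zero at the start; "torque": the same for the moment, N m; "width": finger opening in mm.
Only numpy, scipy, OpenCV 4.12 (cv2) and the standard library are available. Lean on these libraries where they do the work, as an engineer would, in place of code of your own. Each camera call takes 0.05 s, during which the arm holds its last target.

## Working session

There is one attempt and no reset: what is moved stays moved. The work goes in short steps, Python scripts to look and compute and a shell command to move; the robot and the scene stay as the last step left them, time stands still between calls to the robot, and variables do not carry over. Pictures are saved under pics/ and viewed, and the job is handed in when it is done.

```bash
ls; mkdir -p pics
cat > h.py <<'E'
import numpy as np,cv2
from cell import ctrl,vision
def ray(cam,px):
    c=vision.calibration(cam); f=192/np.tan(np.radians(c["vfov"])/2)
    K=np.array([[f,0,c["cx"]],[0,f,c["cy"]],[0,0,1]])
    u=cv2.undistortPoints(np.array([[px]],float),K,np.array(c["distortion"],float))[0,0]
    d=np.array(c["rotation"])@np.array([u[0],-u[1],-1]); return np.array(c["eye"]),d
def at_z(cam,px,z):
    e,d=ray(cam,px); return e+d*(z-e[2])/d[2]
E
python3 - <<'E'
from h import *
for n in("scene","top"):
    im=vision.get_image(n); cv2.imwrite(f"pics/{n}0.png",im)
    print(vision.calibration(n))
    for k,z in(("extractor",90),("handpiece",80),("waxpot",74),("vibrator",75)):
        for r in vision.place_of(k+"_key_top",n)[:4]: print(n,k,np.round(r["point"],1),round(r["score"],2),np.round(at_z(n,r["point"],z)))
print(ctrl.read_state())
E
```

```text
pics
{'vfov': 46.38769424149227, 'cx': 253.10113185514837, 'cy': 193.92760874626714, 'distortion': array([0.00041885, 0.        , 0.        , 0.        , 0.        ]), 'eye': array([1009.82987404,  885.13324466, 1196.62502739]), 'rotation': array([ 0.76724754, -0.0033986 ,  2.64589795])}Traceback (most recent call last):
  File "<stdin>", line 6, in <module>
  File "h.py", line 9, in at_z
    e,d=ray(cam,px); return e+d*(z-e[2])/d[2]
                                         ~^^^
IndexError: invalid index to scalar variable.
```

```bash
sed -i 's/np.array(c\["rotation"\])@/Rotation.from_euler("xyz",c["rotation"]).as_matrix()@/; 1a from scipy.spatial.transform import Rotation' h.py
python3 - <<'E'
from h import *
for n in("scene","top"):
    im=vision.get_image(n); cv2.imwrite(f"pics/{n}1.png",im)
    for k,z in(("extractor",90),("handpiece",80),("waxpot",74),("vibrator",75)):
        for r in vision.place_of(k+"_key_top",n)[:4]: print(n,k,np.round(r["point"],1),round(r["score"],2),np.round(at_z(n,r["point"],z)))
print(ctrl.read_state())
E
```

```text
scene extractor [327.3 288.1] 0.44 [490. 377.  90.]
scene handpiece [257.4 243.1] 0.63 [584. 134.  80.]
scene waxpot [218.2 188.9] 0.49 [ 588. -145.   74.]
scene waxpot [292.6 222.5] 0.32 [439. 110.  74.]
scene vibrator [288.4 151. ] 0.6 [ 264. -202.   75.]
scene vibrator [253.5 128.3] 0.37 [ 315. -388.   75.]
top extractor [111.8 203.3] 0.52 [484. 364.  90.]
top handpiece [203.9 156.2] 0.72 [609. 119.  80.]
top handpiece [196.7 168. ] 0.5 [578. 138.  80.]
top waxpot [304.8 165.9] 0.62 [ 583. -150.   74.]
top vibrator [327.3 284.1] 0.54 [ 270. -206.   75.]
top vibrator [384.6 212.7] 0.52 [ 457. -361.   75.]
{'clock': 0.6, 'qpos': array([ 1.09417893,  0.62839421,  0.03848536,  1.51739861, -0.02699161,
        0.99630191, -0.01999965]), 'qd': array([ 0.00101817,  0.0013725 ,  0.00252369, -0.00090224, -0.00051178,
       -0.00140379,  0.0008951 ]), 'tau': array([-6.19070192e-06, -5.62981081e+01,  1.22530226e+00, -1.93697637e+01,
        1.09954792e-02,  1.77439586e-03, -8.38435028e-06]), 'eef_pos': array([ 259.61949301, -595.91629997,  231.31735532]), 'tool_rot': array([ 3.14157764e+00, -3.84759091e-05,  4.10809170e-01]), 'force': array([0.67294372, 0.71076016, 0.44865357]), 'torque': array([0.01068823, 0.02951691, 0.00494398]), 'width': 85.39392343110593}
```

View pics/scene1.png

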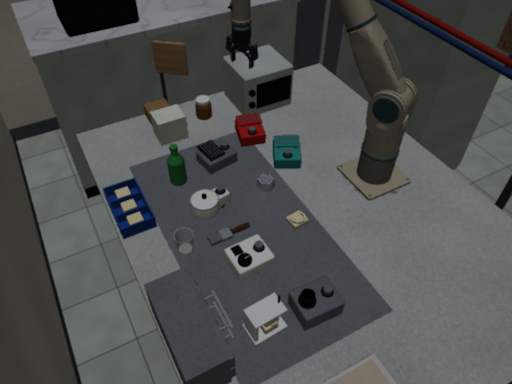

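View pics/top1.png

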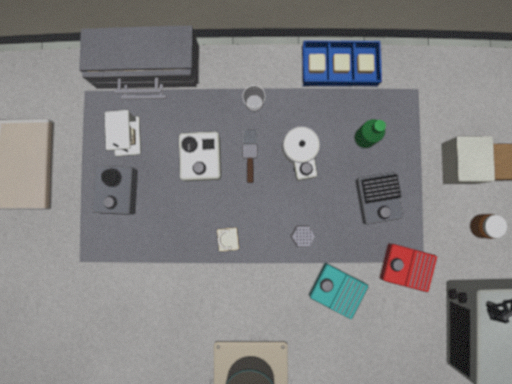

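The bench seen from above: extractor (grey, hose stub) with its key near (110,202); handpiece (white, dial and display) key near (199,168); wax pot key near (306,168); the real grey vibrator key at (384,212), red and turquoise look-alikes at (398,265) and (327,285). I'll confirm these in an enlarged crop.

Run:
```python
from h import *
a=cv2.imread("pics/top1.png");s=cv2.imread("pics/scene1.png")
T=[cv2.resize(a[y-22:y+22,x-22:x+22],(264,264),interpolation=cv2.INTER_CUBIC) for x,y in((111,200),(199,168),(306,168))]
S=[cv2.resize(s[y-22:y+22,x-22:x+22],(264,264),interpolation=cv2.INTER_CUBIC) for x,y in((328,292),(258,246),(220,192))]
cv2.imwrite("pics/crop1.png",np.vstack([np.hstack(T),np.hstack(S)]))
```

```text
(no output)
```

View pics/crop1.png

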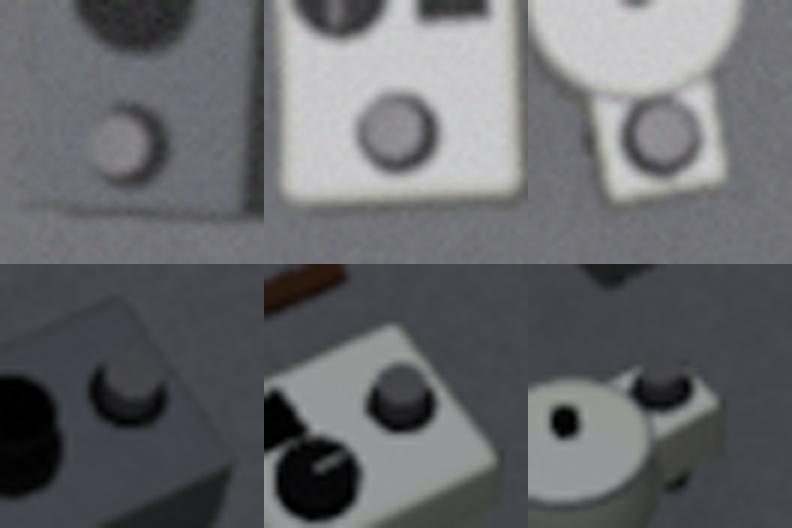

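The crops confirm the three grey caps: extractor cap at top (108.6,201.2), handpiece (198.8,167.3), wax pot (306.3,167.6), each on the right unit. I'll locate them from both cameras.

```bash
python3 - <<'E'
from h import *
for k,z,t,s in(("ext",90,(108.6,201.2),(327.6,287.8)),("hp",80,(198.75,167.25),(258.2,243.2)),("wax",74,(306.25,167.6),(220.3,189.5))):
    print(k,np.round(at_z("top",t,z)),np.round(at_z("scene",s,z)))
print("vib",np.round(at_z("top",(384,212),75)),"bottle",at_z("top",(377,126),170),"artic",at_z("top",(118,130),128))
E
python3 -m crank '[{"z":-3,"spin":0.14},{"z":-3,"spin":0.14},{"x":5,"spin":0.13},{"x":5},{"x":5}]' 0
```

```text
ext [489. 372.  90.] [489. 376.  90.]
hp [580. 133.  80.] [582. 136.  80.]
wax [ 578. -153.   74.] [ 583. -139.   74.]
vib [ 459. -360.   75.] bottle [ 670.6028325  -321.25759606  170.        ] artic [672.89064179 338.79198113 128.        ]invalid input at $[0]: expected keys x, y, z, spin
```

```bash
python3 -m crank '[{"x":0,"y":0,"z":-3,"spin":0.14},{"x":0,"y":0,"z":-3,"spin":0.14},{"x":3,"y":-3,"z":0,"spin":0.13},{"x":3,"y":-3,"z":0,"spin":0},{"x":3,"y":-3,"z":0,"spin":0}]' 0
```

```text
clock: 1.1
eef_pos: [346.2, -501.2, 291.8]
tool_rot: [3.141, -0.001, -0.0]
force: [0.8, 0.5, 0.9]
width: 12.5
```

```bash
python3 -m crank '[{"x":2.5,"y":-4,"z":0,"spin":0},{"x":2.5,"y":-4,"z":0,"spin":0},{"x":2.5,"y":-4,"z":0,"spin":0},{"x":2.5,"y":-4,"z":0,"spin":0},{"x":2.5,"y":-4,"z":0,"spin":0}]'
python3 -m crank '[{"x":2,"y":-4.5,"z":0,"spin":0},{"x":2,"y":-4.5,"z":0,"spin":0},{"x":1,"y":-4.8,"z":0,"spin":0},{"x":1,"y":-4.8,"z":0,"spin":0},{"x":0,"y":-4.9,"z":0,"spin":0}]'
python3 -m crank '[{"x":0,"y":-4.9,"z":0,"spin":0},{"x":0,"y":-4.9,"z":0,"spin":0},{"x":0,"y":-4.9,"z":0,"spin":0},{"x":0,"y":-4.9,"z":0,"spin":0},{"x":0,"y":-4.9,"z":0,"spin":0}]'
```

```text
clock: 1.6
eef_pos: [471.1, -300.4, 291.6]
tool_rot: [3.141, -0.001, 0.001]
force: [1.7, 0.0, 0.2]
width: -0.0
clock: 2.1
eef_pos: [531.2, -64.9, 291.5]
tool_rot: [-3.142, -0.002, 0.001]
force: [0.9, 0.1, -0.4]
width: -0.1
clock: 2.6
eef_pos: [529.7, 179.9, 291.7]
tool_rot: [-3.141, -0.001, 0.001]
force: [2.4, 0.4, 0.0]
width: 0.0
```

```bash
python3 -m crank '[{"x":-1,"y":-4.5,"z":0,"spin":0},{"x":-1,"y":-4.5,"z":0,"spin":0},{"x":-1,"y":-4.5,"z":2,"spin":0},{"x":-1,"y":-4,"z":2,"spin":0},{"x":0,"y":-1.5,"z":4,"spin":0}]'
python3 - <<'E'
from h import *
im=vision.get_image("wrist"); cv2.imwrite("pics/w1.png",im)
st=ctrl.read_state();print(st["eef_pos"],st["force"])
for r in vision.place_of("extractor_key_top","wrist")[:3]: print(r,at_z("wrist",r["point"],90))
E
```

```text
clock: 3.1
eef_pos: [488.4, 375.2, 213.2]
tool_rot: [-3.134, -0.004, 0.008]
force: [-0.6, 0.5, -0.1]
width: 0.2
[484.79606178 372.7174214  204.59407992] [-1.51502747  1.50496278 -4.80643094]
{'point': [255.6, 182.6], 'score': 0.88} [488.05906653 367.83362526  90.        ]
```

View pics/w1.png

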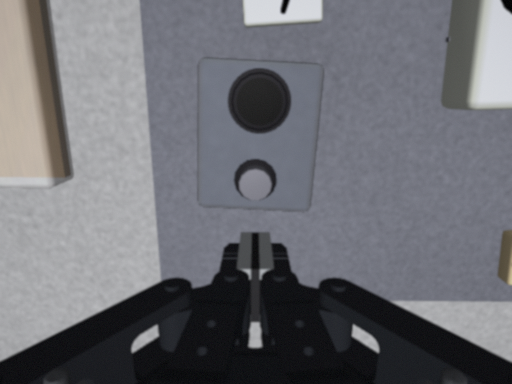

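The wrist view shows the extractor key's cap at (255,183), with the hose stub behind it. I'll measure again now that the arm has settled.

Run:
```python
from h import *
for i in range(2):
    print(ctrl.read_state()["eef_pos"]); im=vision.get_image("wrist")
    for r in vision.place_of("extractor_key_top","wrist")[:1]: print(r,at_z("wrist",r["point"],90))
print(vision.calibration("wrist"))
```

```text
[485.3406629  369.18234054 206.42709246]
{'point': [245.3, 178.1], 'score': 0.81} [495.97909671 374.04462522  90.        ]
[489.83422504 366.69692714 211.16524833]
{'point': [241.8, 185.7], 'score': 0.74} [491.17396403 377.08417725  90.        ]
{'vfov': 60.19654076532358, 'cx': 254.83179420974412, 'cy': 191.31490266202152, 'distortion': array([-0.01102868,  0.        ,  0.        ,  0.        ,  0.        ]), 'eye': array([561.17995079, 365.90397946, 356.60736856]), 'rotation': array([-2.73752289e-01,  1.06565969e-03, -1.57154394e+00])}
```

```bash
python3 -m crank '[{"x":0,"y":0,"z":0,"spin":0},{"x":0,"y":0,"z":0,"spin":0},{"x":0,"y":0,"z":0,"spin":0},{"x":0,"y":0,"z":0,"spin":0},{"x":0,"y":0,"z":0,"spin":0}]'
python3 - <<'E'
from h import *
for i in range(3):
    print(ctrl.read_state()["eef_pos"]); e=None
    c=vision.calibration("wrist"); im=vision.get_image("wrist")
    r=vision.place_of("extractor_key_top","wrist")[0]; print(r,at_z("wrist",r["point"],90))
cv2.imwrite("pics/w2.png",im)
E
```

```text
clock: 3.9
eef_pos: [489.8, 367.6, 211.6]
tool_rot: [-3.141, -0.0, 0.001]
force: [1.0, -0.7, -0.3]
width: 0.3
[489.83885112 367.57374848 211.61534051]
{'point': [242.7, 184.7], 'score': 0.66} [490.31136587 377.44216532  90.        ]
[489.75832707 367.65045456 211.44603526]
{'point': [245.3, 184.5], 'score': 0.77} [490.47049632 375.30671404  90.        ]
[489.70592005 367.70102752 211.36150393]
{'point': [245.8, 186.8], 'score': 0.6} [488.51287127 374.90725858  90.        ]
```

```bash
python3 -m crank '[{"x":0,"y":-0.7,"z":2.5,"spin":0},{"x":0,"y":0,"z":3,"spin":0},{"x":0,"y":0,"z":2,"spin":0},{"x":0,"y":0,"z":1,"spin":0},{"x":0,"y":0,"z":0.5,"spin":0}]'
python3 -m crank '[{"x":0,"y":0,"z":0,"spin":0},{"x":0,"y":0,"z":0,"spin":0},{"x":0,"y":0,"z":0,"spin":0},{"x":0,"y":0,"z":0,"spin":0}]'
python3 - <<'E'
from h import *
im=vision.get_image("wrist");cv2.imwrite("pics/w3.png",im)
E
```

```text
clock: 4.7
eef_pos: [489.5, 374.5, 120.6]
tool_rot: [3.141, 0.001, 0.001]
force: [-0.5, -1.2, 0.5]
width: 0.2
clock: 5.1
eef_pos: [490.2, 375.0, 122.3]
tool_rot: [-3.141, -0.001, 0.001]
force: [-0.9, -0.5, 0.5]
width: -0.3
```

View pics/w3.png

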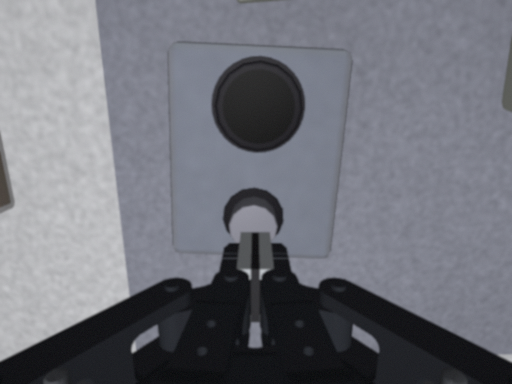

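The fingertips are lined up with the cap column (255 against 253). Lowering slowly now.

```bash
python3 -m crank '[{"x":0,"y":0,"z":1,"spin":0},{"x":0,"y":0,"z":0.8,"spin":0},{"x":0,"y":0,"z":0.6,"spin":0},{"x":0,"y":0,"z":0.2,"spin":0},{"x":0,"y":0,"z":0,"spin":0}]'
python3 -m crank '[{"x":0,"y":0,"z":0.3,"spin":0},{"x":0,"y":0,"z":0.2,"spin":0},{"x":0,"y":0,"z":0.2,"spin":0}]'
```

```text
clock: 5.65
eef_pos: [489.5, 374.4, 94.7]
tool_rot: [3.141, 0.001, 0.001]
force: [-0.8, 0.1, 0.6]
width: 0.1
clock: 5.95
eef_pos: [489.9, 374.8, 88.7]
tool_rot: [-3.141, -0.0, 0.001]
force: [0.3, -0.8, 3.6]
width: 0.2
```

```bash
python3 -m crank '[{"x":0,"y":0,"z":0.2,"spin":0},{"x":0,"y":0,"z":0.2,"spin":0},{"x":0,"y":0,"z":0.2,"spin":0}]'
python3 -m crank '[{"x":0,"y":0,"z":0.2,"spin":0},{"x":0,"y":0,"z":0.1,"spin":0},{"x":0,"y":0,"z":0,"spin":0}]'
```

```text
clock: 6.25
eef_pos: [489.9, 374.8, 82.5]
tool_rot: [-3.141, -0.0, 0.001]
force: [-0.8, -0.6, 3.0]
width: -0.3
clock: 6.55
eef_pos: [489.9, 374.8, 79.5]
tool_rot: [-3.141, -0.0, 0.001]
force: [-1.4, -0.3, 5.9]
width: 0.0
```

```bash
python3 -m crank '[{"x":0,"y":0,"z":0.1,"spin":0},{"x":0,"y":0,"z":0,"spin":0}]'
```

```text
clock: 6.75
eef_pos: [489.9, 374.8, 78.8]
tool_rot: [-3.141, -0.0, 0.001]
force: [-0.8, -1.3, 5.5]
width: -0.1
```

Full stroke and the stop's cushion force reached. Lifting and moving on to the handpiece box.

```bash
python3 -m crank '[{"x":0,"y":0,"z":-1,"spin":0},{"x":0,"y":0,"z":-3,"spin":0},{"x":0,"y":0,"z":-4,"spin":0},{"x":0,"y":2,"z":-3,"spin":0},{"x":1,"y":4,"z":0,"spin":0}]'
python3 -m crank '[{"x":1.5,"y":4,"z":0,"spin":0},{"x":1.8,"y":4,"z":0,"spin":0},{"x":1.8,"y":4,"z":0,"spin":0},{"x":2,"y":4,"z":0,"spin":0},{"x":1,"y":1.9,"z":0,"spin":0}]'
python3 -m crank '[{"x":0,"y":0,"z":0,"spin":0},{"x":0,"y":0,"z":0,"spin":0},{"x":0,"y":0,"z":0,"spin":0},{"x":0,"y":0,"z":0,"spin":0},{"x":0,"y":0,"z":0,"spin":0}]'
python3 - <<'E'
from h import *
for i in range(2):
    print(ctrl.read_state()["eef_pos"]); im=vision.get_image("wrist")
    r=vision.place_of("handpiece_key_top","wrist")[0]; print(r,at_z("wrist",r["point"],80))
cv2.imwrite("pics/w4.png",im)
t=vision.get_image("top"); cv2.imwrite("pics/t4.png",t)
E
```

```text
clock: 7.25
eef_pos: [500.3, 320.0, 193.0]
tool_rot: [-3.134, -0.006, 0.008]
force: [1.6, -0.1, 0.4]
width: 0.1
clock: 7.75
eef_pos: [582.5, 130.0, 188.7]
tool_rot: [3.139, -0.001, -0.005]
force: [0.4, 0.2, -0.8]
width: 0.2
clock: 8.25
eef_pos: [580.5, 137.1, 188.5]
tool_rot: [-3.141, 0.0, 0.003]
force: [-0.6, 0.8, 0.0]
width: -0.1
[580.47499297 137.10119938 188.46006903]
{'point': [254.4, 189.4], 'score': 0.93} [580.82604554 136.63746079  80.        ]
[580.66649291 136.52004805 188.48257988]
{'point': [254.0, 189.6], 'score': 0.73} [580.81558905 136.5323566   80.        ]
```

View pics/w4.png

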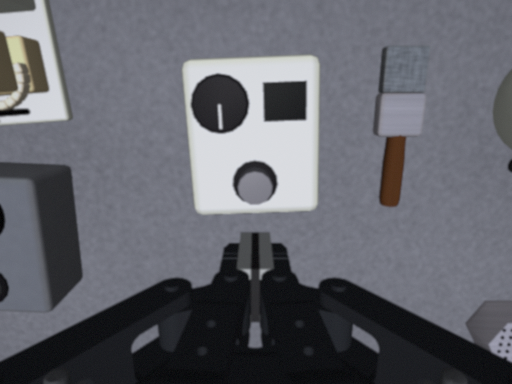

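The handpiece cap is at (256,186), beneath the dial and display, so the TCP is already above it. Descending.

```bash
python3 -m crank '[{"x":0,"y":0,"z":2.5,"spin":0},{"x":0,"y":0,"z":3,"spin":0},{"x":0,"y":0,"z":2,"spin":0},{"x":0,"y":0,"z":1,"spin":0},{"x":0,"y":0,"z":0.5,"spin":0}]'
python3 -m crank '[{"x":0,"y":0,"z":0,"spin":0},{"x":0,"y":0,"z":0,"spin":0},{"x":0,"y":0,"z":0.5,"spin":0},{"x":0,"y":0,"z":0.4,"spin":0},{"x":0,"y":0,"z":0,"spin":0}]'
```

```text
clock: 9.0
eef_pos: [580.6, 135.7, 97.6]
tool_rot: [3.141, 0.001, 0.001]
force: [0.2, 0.1, 0.2]
width: -0.1
clock: 9.5
eef_pos: [580.6, 135.7, 89.1]
tool_rot: [3.141, 0.001, 0.001]
force: [0.2, -0.6, 0.2]
width: -0.1
```

```bash
python3 -m crank '[{"x":0,"y":0,"z":0.4,"spin":0},{"x":0,"y":0,"z":0.3,"spin":0},{"x":0,"y":0,"z":0.2,"spin":0},{"x":0,"y":0,"z":0.2,"spin":0}]'
python3 -m crank '[{"x":0,"y":0,"z":0.2,"spin":0},{"x":0,"y":0,"z":0.2,"spin":0},{"x":0,"y":0,"z":0.2,"spin":0}]'
```

```text
clock: 9.9
eef_pos: [580.8, 135.7, 78.4]
tool_rot: [3.142, 0.0, 0.001]
force: [-1.3, 0.1, 2.4]
width: -0.2
clock: 10.2
eef_pos: [580.8, 135.7, 72.4]
tool_rot: [3.142, 0.0, 0.001]
force: [-0.7, -0.7, 2.6]
width: -0.2
```

```bash
python3 -m crank '[{"x":0,"y":0,"z":0.2,"spin":0},{"x":0,"y":0,"z":0.2,"spin":0},{"x":0,"y":0,"z":0,"spin":0}]'
```

```text
clock: 10.5
eef_pos: [580.9, 135.7, 68.5]
tool_rot: [3.142, 0.0, 0.001]
force: [-1.8, -0.7, 6.0]
width: 0.0
```

```bash
python3 -m crank '[{"x":0,"y":0,"z":-1,"spin":0},{"x":0,"y":0,"z":-3,"spin":0},{"x":0,"y":0,"z":-4,"spin":0},{"x":0,"y":2,"z":-4,"spin":0},{"x":0,"y":4,"z":0,"spin":0}]'
python3 -m crank '[{"x":0,"y":4.5,"z":0,"spin":0},{"x":0,"y":4.5,"z":0,"spin":0},{"x":0,"y":4.5,"z":0,"spin":0},{"x":0,"y":4.5,"z":0,"spin":0},{"x":0,"y":3,"z":0,"spin":0}]'
python3 -m crank '[{"x":0,"y":1.6,"z":0,"spin":0},{"x":0,"y":0,"z":0,"spin":0},{"x":0,"y":0,"z":0,"spin":0},{"x":0,"y":0,"z":0,"spin":0},{"x":0,"y":0,"z":0,"spin":0}]'
python3 - <<'E'
from h import *
for i in range(2):
    print(ctrl.read_state()["eef_pos"]); im=vision.get_image("wrist")
    for r in vision.place_of("waxpot_key_top","wrist")[:1]: print(r,at_z("wrist",r["point"],74))
    for r in vision.place_of("waxpot","wrist")[:1]: print(r,at_z("wrist",r["point"],0))
cv2.imwrite("pics/w5.png",im)
E
```

```text
clock: 11.0
eef_pos: [585.1, 80.2, 194.4]
tool_rot: [-3.137, -0.012, 0.007]
force: [0.9, -0.7, 0.4]
width: -0.1
clock: 11.5
eef_pos: [580.8, -138.8, 188.8]
tool_rot: [3.139, -0.001, -0.003]
force: [0.3, 0.2, -0.3]
width: -0.1
clock: 12.0
eef_pos: [581.5, -147.8, 188.4]
tool_rot: [-3.141, -0.0, 0.004]
force: [-0.3, 1.0, 0.9]
width: 0.2
[ 581.5413761  -147.7861021   188.44734965]
{'point': [261.3, 193.8], 'score': 0.68} [ 576.23922569 -154.15669121   74.        ]
{'point': [249.9, 122.1], 'score': 0.79} [ 627.96691304 -144.25114188    0.        ]
[ 581.36053257 -149.11690428  188.47299898]
{'point': [258.3, 191.0], 'score': 0.59} [ 578.42475565 -152.76607599   74.        ]
{'point': [251.6, 120.9], 'score': 0.68} [ 628.99702568 -146.84778638    0.        ]
```

View pics/w5.png

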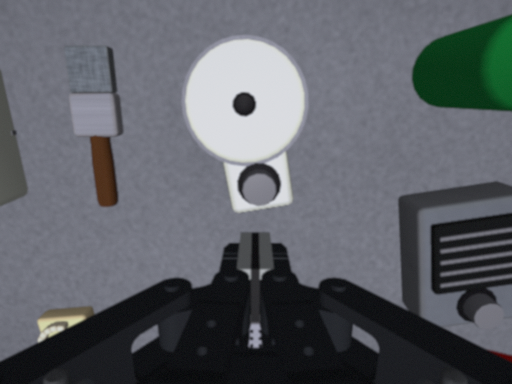

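The wax pot key's cap is near (259,184) on the pot's nose. A circle fit will check the clearance to the pot.

Run:
```python
from h import *
im=cv2.imread("pics/w5.png")
c=im[150:225,215:305]; cv2.imwrite("pics/w5c.png",cv2.resize(c,None,fx=8,fy=8,interpolation=cv2.INTER_CUBIC)[:600])
for p in((259,184),(261,186)): print(at_z("wrist",p,74))
print("pot rim front",at_z("wrist",(246,163),65),"pot ctr",at_z("wrist",(245,100),65))
```

```text
[ 584.2361755  -153.51139178   74.        ]
[ 582.57710639 -155.13069825   74.        ]
pot rim front [ 599.59638073 -142.90599099   65.        ] pot ctr [ 649.27428293 -142.37284379   65.        ]
```

View pics/w5c.png

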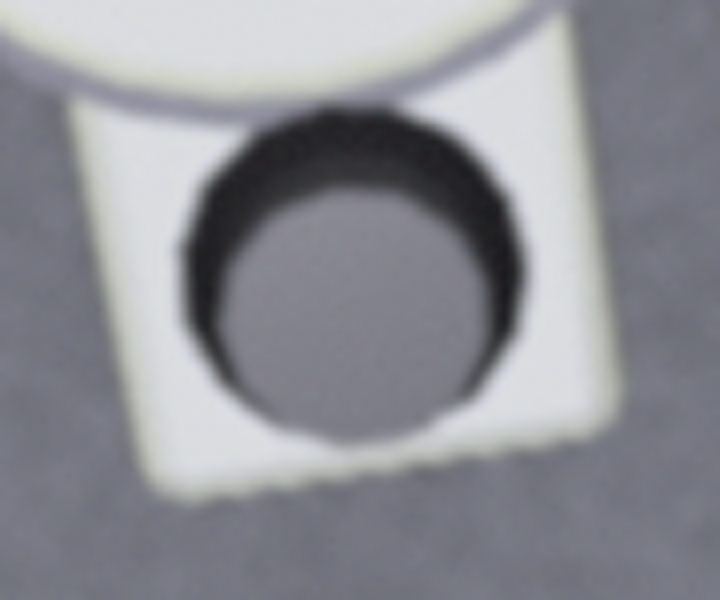

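Cap centre is (259.4,189.4), i.e. about x 580, y -154. I'll aim 3 mm towards the front to keep clear of the pot rim (x≈599).

```bash
python3 -m crank '[{"x":-0.4,"y":0.4,"z":2,"spin":0},{"x":0,"y":0,"z":3,"spin":-0.14},{"x":0,"y":0,"z":3,"spin":0},{"x":0,"y":0,"z":1,"spin":0},{"x":0,"y":0,"z":0.5,"spin":0}]'
python3 -m crank '[{"x":0,"y":0,"z":0,"spin":0},{"x":0,"y":0,"z":0,"spin":0},{"x":0,"y":0,"z":0.6,"spin":0},{"x":0,"y":0,"z":0.4,"spin":0},{"x":0,"y":0,"z":0,"spin":0}]'
python3 - <<'E'
from h import *
im=vision.get_image("wrist");cv2.imwrite("pics/w6.png",im)
E
```

```text
clock: 12.8
eef_pos: [576.7, -154.2, 92.5]
tool_rot: [-3.141, 0.002, 0.14]
force: [-0.8, -0.1, 0.9]
width: -0.3
clock: 13.3
eef_pos: [576.8, -154.2, 83.1]
tool_rot: [-3.141, 0.001, 0.141]
force: [-0.5, -0.3, 0.5]
width: -0.2
```

View pics/w6.png

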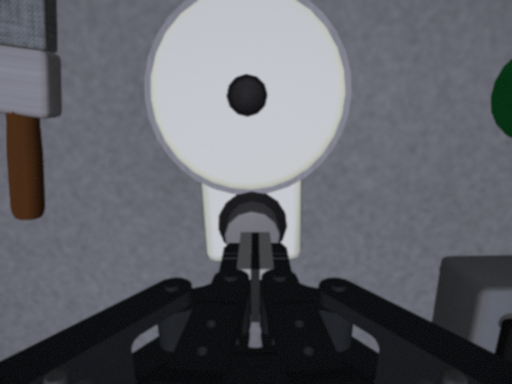

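The fingertips at (255,235) are over the front half of the cap, which is centred near (253,225), and well clear of the pot rim at row 190. Pressing.

```bash
python3 -m crank '[{"x":0,"y":0,"z":0.4,"spin":0},{"x":0,"y":0,"z":0.3,"spin":0},{"x":0,"y":0,"z":0.2,"spin":0},{"x":0,"y":0,"z":0.2,"spin":0}]'
python3 -m crank '[{"x":0,"y":0,"z":0.2,"spin":0},{"x":0,"y":0,"z":0.2,"spin":0},{"x":0,"y":0,"z":0.2,"spin":0}]'
```

```text
clock: 13.75
eef_pos: [577.0, -154.2, 72.4]
tool_rot: [-3.141, 0.0, 0.141]
force: [-0.1, 0.5, 2.7]
width: 0.2
clock: 14.05
eef_pos: [577.0, -154.3, 66.4]
tool_rot: [-3.142, 0.0, 0.141]
force: [-0.4, 0.9, 3.4]
width: -0.1
```

```bash
python3 -m crank '[{"x":0,"y":0,"z":0.2,"spin":0},{"x":0,"y":0,"z":0.2,"spin":0},{"x":0,"y":0,"z":0,"spin":0}]'
```

```text
clock: 14.35
eef_pos: [577.1, -154.3, 62.5]
tool_rot: [-3.142, 0.0, 0.141]
force: [-2.4, 0.7, 6.5]
width: 0.3
```

```bash
python3 -m crank '[{"x":0,"y":0,"z":-1,"spin":0},{"x":0,"y":0,"z":-3,"spin":0},{"x":0,"y":0,"z":-4,"spin":0},{"x":0,"y":0,"z":-4,"spin":0},{"x":-4,"y":0,"z":-2,"spin":0}]'
python3 -m crank '[{"x":-4,"y":0,"z":-2,"spin":0},{"x":-4,"y":0,"z":0,"spin":0},{"x":0,"y":0,"z":0,"spin":0},{"x":0,"y":0,"z":0,"spin":0},{"x":0,"y":0,"z":0,"spin":0}]'
python3 - <<'E'
from h import *
I={n:vision.get_image(n) for n in("top","scene","wrist")}
for n in I: cv2.imwrite(f"pics/{n}9.png",I[n])
a=I["top"];s=I["scene"];s0=cv2.imread("pics/scene1.png")
f=lambda m,x,y:cv2.resize(m[y-22:y+22,x-22:x+22],(264,264),interpolation=cv2.INTER_CUBIC)
P=((328,292),(258,246),(220,192))
cv2.imwrite("pics/crop9.png",np.vstack([np.hstack([f(s0,*p) for p in P]),np.hstack([f(s,*p) for p in P])]))
print(ctrl.read_state()["force"],ctrl.read_state()["clock"])
E
```

```text
clock: 14.85
eef_pos: [544.4, -158.9, 206.5]
tool_rot: [3.139, -0.012, 0.144]
force: [-0.3, 0.4, -0.0]
width: 0.1
clock: 15.35
eef_pos: [459.8, -171.0, 222.7]
tool_rot: [3.141, -0.002, 0.141]
force: [0.5, 0.5, -0.3]
width: 0.1
[ 0.30937205 -0.61418291 -0.45237342] 15.5
```

View pics/crop9.png

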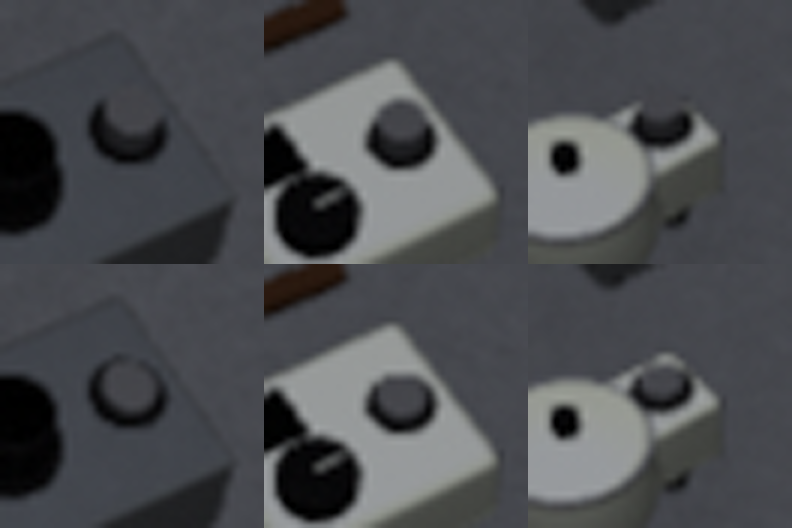

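View pics/scene9.png

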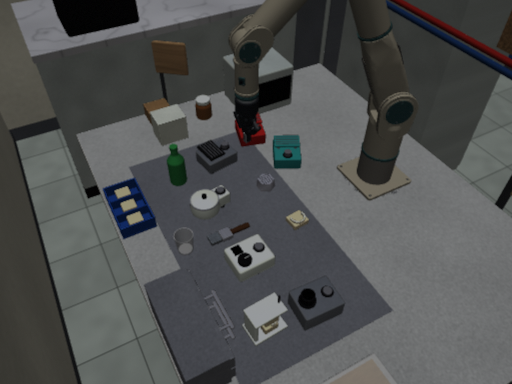

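Before (top row) and after (bottom row): all three caps are visibly lower and the units haven't moved. The vibrator at (217,152) and its look-alikes are untouched, and the arm is clear.

```bash
python3 -c "
from cell import ctrl
print(ctrl.finish_job())"
```

```text
the job is handed in; nothing more can be done
None
```

I pressed the three keys in order with the closed fingertips: extractor, then handpiece control, then wax pot. I then lifted the arm clear and handed the job in at about 15.5 s.

| Key | Final TCP height | Key-top height when fully down | Press force (last readings) |
|---|---|---|---|
| Extractor | 78.8 mm | 80 mm | 5.9 N, then 5.5 N |
| Handpiece | 68.5 mm | 70 mm | 6.0 N |
| Wax pot | 62.5 mm | 64 mm | 6.5 N |

**Keys:** Each press ended 1 to 2 mm into the rubber cushion. The extractor's and handpiece's forces were at or slightly below the 6–8 N guide, but their heights put them past the bottom stop. The highest force I read was 6.5 N; I read it only at the end of each move, so brief peaks between readings were not checked.

**Surroundings:** In the before and after close-ups from the scene camera, all three caps are visibly lower and the three units stand where they were. The full scene picture shows the vibrator, its look-alikes and the bystanders untouched; I judged that by eye and did not measure it. The external force was about zero after the arm moved away.

**Disagreement:** The first measurements of the extractor key differed by up to about 9 mm because the arm was still swinging. I let it settle and measured again before pressing.

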